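Unlock the coffee bar's tip box

TASK

Take the red-headed key out of the wooden key block, push it fully home into the lock on the sloping face of the teal tip box, and turn it clockwise until the bolt lets the sprung lid pop ajar. Then swing the lid wide open, to about upright, so that it stays up, and leave the key fully in the turned lock. Leave the black-headed key, the cups, the jug and the tamper where they stand.

Things in the scene. Friction and masses are not known exactly. Their poses are not given: they have to be found in the camera images.
- redkey_head (a point): centre of the right key's red plastic head (44 x 12 x 40 mm; whole key 102 mm, 56 to 112 g). z runs from blade to head, x along head and blade width, y across the thickness. The key is the same turned half round. It starts upright in a loose slot of the key block, head centre 92 mm above the counter; lift it straight up 45 mm to free it. Grip the head across its 12 mm thickness
- redkey_tip (a point): tip of the red key's steel blade, 82 mm below the head centre, same axes. From the head centre down: head to 20 mm, round neck 10 mm thick to 33 mm, round collar 21 mm across from 33 to 37 mm (it rests on the block), flat blade 16 x 5 mm from 37 to 82 mm, its last 8 mm tapering to 11 x 2.5 mm
- blackkey_head (a point): head centre of the other key, same shape but with a black head, in the other slot of the block, 84 mm from the red one; does not belong to this lock and stays in its slot
- keyblock: fixed dark wooden block 60 (x) x 170 (y) x 55 (z) mm, origin in the middle of its underside; slots at y = +42 and -42 mm, the keys' widths run along its y
- tipbox: fixed teal steel tip box, 200 mm deep (x) x 240 mm wide (y), origin in the middle of its underside, x to its back. Front wall 55 mm high at x = -100 mm; from its top a face slopes up at 35 degrees to x = -10 mm, 118 mm high; from there to the back it is closed by the lid
- keyway (a point): centre of the mouth of the lock's slot, flush in the sloping face, at x = -55, y = -55, z = 86.5 mm in the tip box. z points straight out of the face (35 degrees from vertical, leaning to the front), x along the slot's long side; turns with the lock. Slot 18.5 x 7.5 mm, with a 2.5 mm high steel rim round it, 44 mm across outside, 27 mm inside
- lock (a joint): turn of the lock, rad, growing clockwise seen from outside the face; 0: slot's long side points straight up the slope. Starts at -0.25 to 0.25; blocked by a springy stop from about 0.4 until the key is pushed home; the bolt frees the lid at about 0.85; end stop 1.4. Stays where left, friction 0.06 N m. The key goes in 45 mm, until its collar meets the mouth; over the last 10 mm a follower resists with about 3 N and stays in
- lid (a joint): opening of the lid, rad; 0 shut, 1.57 upright, stop 1.65; once freed it pops up by itself to about 0.45 and its stiff hinge (about 0.2 N m) then stays where it is left
- lid_pull (a point): middle of the front edge of the steel finger pull, 70 mm wide, 5 mm thick, jutting 20 mm forward from the lid's front edge over the sloping face; 130 mm in front of the hinge, at y = +60 mm in the tip box. Axes as the tip box while shut, turning with the lid. Once ajar, the fingers can push it up and back from in front of and below its edge
- lid_hinge (a point): middle of the lid's hinge line, at x = +100, z = 118 mm in the tip box; the line runs along the box's y
- cups_centre (a point): stack of light brown paper cups, 83 mm across at the widest, 140 mm high, loose, upright; point half-way up
- jug_centre (a point): steel milk jug, 80 mm across, 95 mm high, its handle reaching 66 mm to the side, loose, upright; point half-way up
- tamper_centre (a point): dark steel coffee tamper, 58 mm across, 88 mm high, loose, standing on its foot; point half-way up
Things that resemble listed ones, but are neither listed nor needed, are in the scene too. Leave any blue or yellow look-alike of the part that bears redkey_head alone.

How it is judged:
By the outcome, as a careful person would: the job done as asked, in the order asked, and still so for the second after the job is handed in, with the robot touching nothing.
It also fails if it takes over 64 s, if anything falls off the work surface, if the arm or the gripper's body presses on something with over 40 N, if the wrist force passes 120 N, or if a joint passes its speed limit or range.

ROBOT

A 6-joint arm with a two-finger parallel gripper is mounted at the origin on the work surface. World frame = base frame: x ahead of the robot, y to its left, z up, the work surface at z = 0. Lengths are in mm, angles in rad, forces in N, time in s.
With the tool pointing down it reaches from about 275 to 750 mm from the base axis. Payload 10.2 kg.
Tool frame: the origin (TCP) lies at the very end of the fingers, on their centre line; the grasp point (between the pads) lies 19 mm behind it (ctrl.grip_depth is the distance from the TCP to the grasp point, in mm); z points along the fingers, x is the direction in which the jaws open and shut, and the axes are right-handed (so a half turn about z gives the same grasp; the last joint's range is limited). The gripper opens to 85 mm and grips with 20 to 120 N. Pads are 22 mm wide; open, the fingers measure 114 mm over their backs; the gripper's body (76 mm by 85 mm) begins 54 mm behind the grasp point. The pads swing forward as they close: fully open they stand 13 mm farther back than shut.
Start: joints at [0.958, 0.313, 1.498, -0, 1.331, -0.223], TCP at [199.515, 485.618, 231.294] pointing down, gripper open.
Joint ranges: [-2.94, 2.94], [-0.97, 2.17], [0.19, 2.56], [-1.23, 4.37], [0.02, 3.11], [-2.88, 2.88]. Speed limits (rad/s): [2.39, 2.39, 3.01, 3.14, 3.14, 3.14].

INTERFACE

Orientations are given as a unit quaternion [w, x, y, z].
In Python, from rig import ctrl gives the robot as it stands.
- The arm moves only by the tool play_rows, never from a script. Its argument "motion" is a list of rows, each a list of 2 entries, a list of its own where there are three numbers: the shift along the tool's x, y, z in mm, then the turn, a rotation vector about the tool's x, y, z in degrees. A call has 1 to 20 rows; each row shifts and turns the commanded pose from where the row before left it, along the tool's axes as they then stand; what a row does not reach is not made up. A row lasts 1/12 s, in which the tool goes at most 41.7 mm and 7.16 degrees, less where a joint would pass 70% of its speed; a pose out of reach is approached as far as the arm can. A call with a gripper value outside its range is refused whole. "fingers" is the finger opening in mm, from 0 to 85.4, set as the call begins (left out, the last holds). The fingers move at their own pace and stop on an object; "squeeze" is the grip in N (left out, the last holds). Time passes only in rows, so rows that do not move let the fingers close. It gives the time, the measured TCP pose, the force and the opening at its end, in the units of the state.
- ctrl.sense(): the state, without advancing time (a new reading comes with each control period).
- ctrl.capture(name): name is "scene" or "top" or "wrist"; returns the picture (480x640x3 uint8, red, green, blue); there is no depth.
- ctrl.get_calibration(name): a dict with "K" (3x3 intrinsics, pixels), "R" (3x3) and "t" (3): a world point X has camera coordinates R X + t; the wrist camera has in their place "tool_from_camera" (4x4, takes a point from camera to tool coordinates, whose origin is the TCP and whose axes are the tool frame's). Camera axes: x right, y down, z forward; pixel columns grow to the right and rows downward; lengths in mm; the calibration is good to about 2 mm. A picture is of the moment at which its call begins: read the wrist's pose just before it. get_calibration takes no time and is no camera call.
- ctrl.finish_job(): hands the job in, once; it reports no verdict.
Trained networks look in the newest picture that a camera, given by its name, has taken for a name from the list of things; names that differ only in an ending like _2 or _b are one class to them, and where a whole thing is asked for, a point or a joint stands for the part that bears it (a point fixed in the world has none). Each returns a list of dicts, best first, with "p" (0 to 1); they miss things now and then, are a little off and sometimes report something else, mostly with a low value. They report only what shows in the picture. A call takes as long as a camera call. They do not tell look-alikes from the thing itself.
- ctrl.spot_in(camera, name): "position" ([column, row] as shares, 0 to 1, of the picture: columns of its width, rows of its height, amid what is visible of it).
The state is a dict: "time_s": time; "joints": joint angles; "dq": joint speeds; "tau": joint torques, N m; "eef_pos": TCP position; "ee_rot": TCP orientation; "force": force on the tool from outside, world axes, zero at the start; "wrist_torque": the same for the moment, N m; "grip_width": opening from 0.0 (shut) to 1.0 (fully open).
Only numpy, scipy, OpenCV 4.12 (cv2) and the standard library are available. Lean on these libraries where they do the work, as an engineer would, in place of code of your own. Each camera call takes 0.05 s, during which the arm holds its last target. There are 200 camera calls.

## Working session

There is one attempt and no reset: what is moved stays moved. The work goes in short steps, Python scripts to look and compute and a tool call to move; the robot and the scene stay as the last step left them, time stands still between calls to the robot, and variables do not carry over. Pictures are saved under pics/ and viewed, about 8 in all and at most 12, crops included, and the job is handed in when it is done.

Besides the shell and the picture viewer there is one more tool, called after ">>>" as a command line: name --argument value ..., lists and objects as JSON in quotes. play_rows: Moves the arm, as the interface text tells. Its arguments: {"type":"object","properties":{"motion":{"type":"array"},"fingers":{"type":"number"},"squeeze":{"type":"number"}},"required":["motion"]}

```bash
ls; mkdir -p pics; python3 - <<'E'
from rig import ctrl
import cv2,numpy as np
print(ctrl.sense())
for n in("scene","top"):
    im=ctrl.capture(n); cv2.imwrite(f"pics/{n}0.png",im[:,:,::-1])
    c=ctrl.get_calibration(n); print(n,c["K"],c["R"],c["t"])
    for k in["redkey_head","keyblock","keyway","lid_pull","tipbox","cups_centre","jug_centre","tamper_centre"]:
        print(k,[(round(d["p"],2),np.round(np.array(d["position"])*[640,480]).tolist()) for d in ctrl.spot_in(n,k)])
print(ctrl.get_calibration("wrist"))
E
```

```text
pics
{'time_s': 0.0, 'joints': array([ 9.57572860e-01,  3.13478174e-01,  1.49846013e+00,  1.05510531e-05,
        1.33101946e+00, -2.23405161e-01]), 'dq': array([-7.72366713e-04,  4.76629568e-04,  2.42816148e-05, -4.62757558e-04,
       -1.46595074e-04,  4.27786862e-04]), 'tau': array([ 6.50218499e-05, -4.12267399e+01, -2.59744889e+01, -1.78483556e-04,
        4.13499321e-03,  1.78556195e-05]), 'eef_pos': array([199.36311982, 485.38316113, 230.71199538]), 'ee_rot': array([ 2.40182116e-04,  8.30669019e-01,  5.56766122e-01, -6.38917690e-04]), 'force': array([-0.51492086, -0.52081461, -0.62090313]), 'wrist_torque': array([-0.03299066,  0.03578406, -0.05537806]), 'grip_width': 1.0033545125059502}
scene [[438.59820009   0.         317.88892129]
 [  0.         438.59820009 243.70043601]
 [  0.           0.           1.        ]] [[-0.79770207  0.60297999 -0.00930291]
 [ 0.47726291  0.62180668 -0.62094812]
 [-0.36863468 -0.49977154 -0.78379646]] [ 493.29137383 -192.60282159 1254.27248467]
redkey_head [(0.58, [303.0, 160.0]), (0.56, [280.0, 146.0]), (0.52, [277.0, 176.0]), (0.18, [245.0, 198
[... 871 characters left out ...]

lid_pull [(0.55, [172.0, 251.0])]
tipbox [(0.54, [304.0, 214.0])]
cups_centre [(0.62, [414.0, 206.0])]
jug_centre [(0.85, [302.0, 217.0])]
tamper_centre [(0.7, [262.0, 246.0])]
{'K': array([[395.16581361,   0.        , 319.52906004],
       [  0.        , 395.16581361, 239.98238013],
       [  0.        ,   0.        ,   1.        ]]), 'tool_from_camera': array([[ 9.99998889e-01, -3.31706965e-04, -1.45317900e-03,
         1.19800296e+00],
       [ 7.35961008e-04,  9.57676319e-01,  2.87846361e-01,
        -7.26218656e+01],
       [ 1.29619447e-03, -2.87847110e-01,  9.57675499e-01,
        -1.41475362e+02],
       [ 0.00000000e+00,  0.00000000e+00,  0.00000000e+00,
         1.00000000e+00]])}
```

View pics/top0.png

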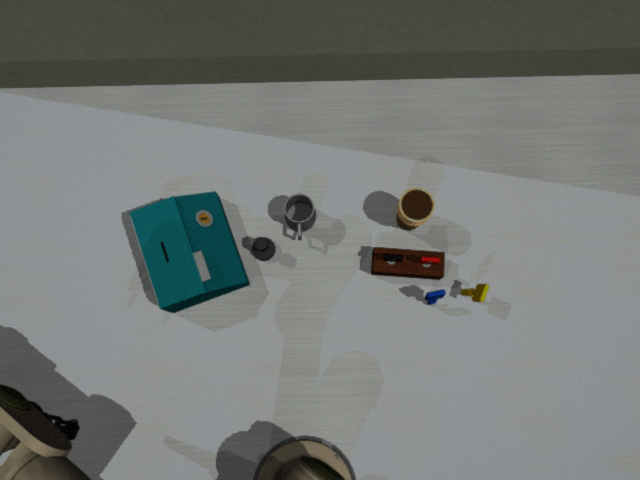

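View pics/scene0.png

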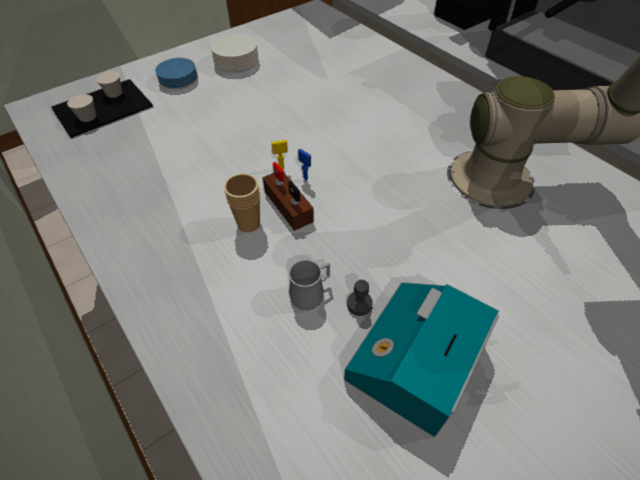

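The top view shows the red key at about (430,260) in the block, black at (393,257), and the yellow and blue look-alikes below right. The box is at the left with its sloping face to the right, the lock disc at (204,218) and the pull at (201,265). The scene view agrees: red key (279,175), lock (382,347), pull (429,304).

```bash
cat > h.py <<'E'
from rig import ctrl
import cv2,numpy as np
from scipy.optimize import least_squares
from scipy.spatial.transform import Rotation as Ro
def cal(n,s=None):
    c=ctrl.get_calibration(n)
    if n!="wrist": return c["K"],np.array(c["R"]),np.array(c["t"])
    s=s or ctrl.sense(); R,p=pose(s); T=np.array(c["tool_from_camera"])
    Rc=R@T[:3,:3]; pc=p+R@T[:3,3]
    return c["K"],Rc.T,-Rc.T@pc
def pose(s): return Ro.from_quat(np.roll(s["ee_rot"],-1)).as_matrix(),np.array(s["eef_pos"])
def proj(C,X):
    K,R,t=C; q=(np.atleast_2d(X)@R.T+t)@K.T; return q[:,:2]/q[:,2:]
def atz(C,uv,z):
    K,R,t=C; d=R.T@np.linalg.solve(K,[uv[0],uv[1],1]); o=-R.T@t; return o+d*(z-o[2])/d[2]
def red(im):
    h=cv2.cvtColor(im,cv2.COLOR_RGB2HSV)
    m=(((h[...,0]<6)|(h[...,0]>174))&(h[...,1]>190)&(h[...,2]>110)).astype(np.uint8)
    n,l,st,ce=cv2.connectedComponentsWithStats(m); 
    return [(st[i,4],ce[i].round(1).tolist(),l==i) for i in range(1,n) if st[i,4]>15]
E
python3 - <<'E'
from h import *
im={n:cv2.imread(f"pics/{n}0.png")[:,:,::-1].copy() for n in("top","scene")}
for n in im:
    for a,c,m in red(im[n]): print(n,a,c,atz(cal(n),c,97),atz(cal(n),c,92))
# teal mask hull corners & box fit
obs=[("top",(204,218),(-55,-55,86.5)),("scene",(382,347),(-55,-55,86.5))]
def w(P,X): c,s=np.cos(P[2]),np.sin(P[2]); return np.array([P[0]+c*X[0]-s*X[1],P[1]+s*X[0]+c*X[1],X[2]])
for n in im:
    h=cv2.cvtColor(im[n],cv2.COLOR_RGB2HSV); m=((h[...,0]>80)&(h[...,0]<100)&(h[...,1]>120)).astype(np.uint8)
    m=cv2.morphologyEx(m,cv2.MORPH_OPEN,np.ones((3,3)))
    cs,_=cv2.findContours(m,0,2); c=max(cs,key=cv2.contourArea); hu=cv2.convexHull(c); print(n,cv2.approxPolyDP(hu,4,True)[:,0].tolist())
for n,z in(("top",86.5),("scene",86.5)): print(atz(cal(n),dict((o[0],o[1]) for o in obs)[n],z))
a=atz(cal("top"),(393,257),97);print("black",a)
A=np.vstack([cv2.resize(im["top"][180:320,110:270],(640,560))[:, :]]);B=cv2.resize(im["top"][235:295,360:500],(640,274))
cv2.imwrite("pics/crop1.png",A[:,:,::-1])
E
```

```text
top 69 [430.2, 259.0] [ 517.09033492 -304.20470612   97.        ] [ 517.90837179 -305.17248017   92.        ]
scene 36 [277.8, 167.5] [ 515.29101371 -308.04316154   97.        ] [ 512.4865374  -312.95317643   92.        ]
top [[215, 192], [247, 284], [175, 311], [161, 308], [130, 212], [171, 197]]
scene [[402, 283], [448, 285], [497, 310], [450, 413], [435, 434], [345, 379], [346, 367]]
[629.637437   226.69249639  86.5       ]
[634.92897205 226.63817895  86.5       ]
black [ 523.71579423 -217.85907585   97.        ]
```

View pics/crop1.png

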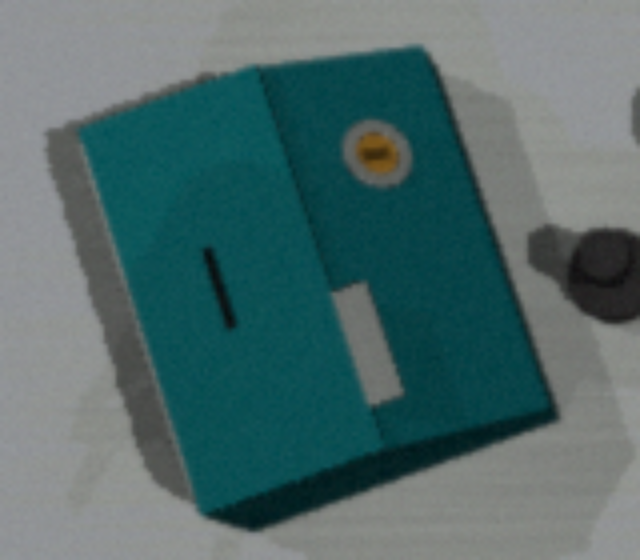

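The crop shows the lock disc at (377,154), the ridge from (260,68) to (382,448), the front edge from (425,47) to (553,408), and the pull's front corners at (365,284) and (403,394). I fit the box pose to these.

```bash
cat >> h.py <<'E'
def w(P,X):
    X=np.array(X,float); M=Ro.from_euler('z',P[2]).as_matrix(); return M@X+[P[0],P[1],0]
def toolmove(s,Rt,pt):
    "shift in current tool axes (mm), rotvec in tool axes (deg) to reach target"
    R,p=pose(s); return (R.T@(np.array(pt)-p)).round(1), np.degrees(Ro.from_matrix(R.T@Rt).as_rotvec()).round(2)
E
python3 - <<'E'
from h import *
T=[((377,154),(-55,-55,88)),((260,68),(-10,-120,118)),((382,448),(-10,120,118)),((80,130),(100,-120,118)),((203,515),(100,120,118)),((425,47),(-100,-120,55)),((553,408),(-100,120,55)),((365,284),(-30,25,118)),((403,394),(-30,95,118))]
obs=[("top",(u/4+109.6,v/4+179.6),X) for (u,v),X in T]
obs+=[("scene",p,X) for p,X in[((382,347),(-55,-55,88)),((402,283),(-100,120,55)),((448,285),(-10,120,118)),((497,310),(100,120,118)),((346,367),(-100,-120,55))]]
for S in(("top",),("scene",),("top","scene")):
    O=[o for o in obs if o[0] in S]
    f=lambda P:np.concatenate([proj(cal(n),w(P,X))[0]-p for n,p,X in O])
    r=least_squares(f,[560,260,1.88],x_scale=[10,10,.1]); print(S,r.x,np.abs(r.fun).max(),(r.fun**2).mean()**.5)
P=r.x
print("keyway",w(P,(-55,-55,86.5)),"pull",w(P,(-30,60,118)),"hinge",w(P,(100,0,118)))
a=[atz(cal("top"),c,z) for c,z in(((414,206),120),((300,215),80),((262,246),80),((434,297),60),((480,292),60))];print(np.round(a))
E
```

```text
('top',) [559.41180153 261.36453547   1.90050706] 0.9370373915430434 0.4817566762042959
('scene',) [562.95389769 261.81545655   1.90269267] 2.0596795881920116 1.2998134823336585
('top', 'scene') [560.74321694 261.48644039   1.90295857] 2.646825577715674 1.018596809367748
keyway [630.67171941 227.42760098  86.5       ] pull [513.80548402 213.56098548 118.        ] hinge [528.13443233 356.02038756 118.        ]
[[ 639. -269.  120.]
 [ 633.   -2.   80.]
 [ 560.   89.   80.]
 [ 432. -315.   60.]
 [ 442. -424.   60.]]
```

```bash
cat >> h.py <<'E'
def rows(Rt,pt,n=None,s=None,start=None):
    "n identical rows (shift, turn) that lead from the present pose to the target"
    R,p=start or pose(s or ctrl.sense()); D=R.T@(np.array(pt)-p); rv=Ro.from_matrix(R.T@Rt).as_rotvec()
    n=n or int(np.ceil(max(np.linalg.norm(D)/33,np.degrees(np.linalg.norm(rv))/6.5,1)))
    q=Ro.from_rotvec(rv/n); S=sum((q**k).as_matrix() if k else np.eye(3) for k in range(n))
    d=np.linalg.solve(S,D); print(n,"x",[d.round(1).tolist(),np.degrees(rv/n).round(2).tolist()])
def down(a): # tool down, tool x at world angle a (rad)
    return Ro.from_euler('z',a).as_matrix()@np.diag([1,-1,-1.])
E
python3 - <<'E'
from h import *
rows(down(-.076),(517,-306,230))
rows(down(-.076),(517,-306,230),28)
E
```

```text
26 x [[-6.8, 34.4, 0.1], [-0.0, -0.0, 2.77]]
28 x [[-6.3, 32.0, 0.0], [-0.0, -0.0, 2.57]]
```

>>> play_rows --motion '[[[-6.3, 32, 0], [0, 0, 2.57]], [[-6.3, 32, 0], [0, 0, 2.57]], [[-6.3, 32, 0], [0, 0, 2.57]], [[-6.3, 32, 0], [0, 0, 2.57]], [[-6.3, 32, 0], [0, 0, 2.57]], [[-6.3, 32, 0], [0, 0, 2.57]], [[-6.3, 32, 0], [0, 0, 2.57]], [[-6.3, 32, 0], [0, 0, 2.57]], [[-6.3, 32, 0], [0, 0, 2.57]], [[-6.3, 32, 0], [0, 0, 2.57]], [[-6.3, 32, 0], [0, 0, 2.57]], [[-6.3, 32, 0], [0, 0, 2.57]], [[-6.3, 32, 0], [0, 0, 2.57]], [[-6.3, 32, 0], [0, 0, 2.57]], [[-6.3, 32, 0], [0, 0, 2.57]], [[-6.3, 32, 0], [0, 0, 2.57]], [[-6.3, 32, 0], [0, 0, 2.57]], [[-6.3, 32, 0], [0, 0, 2.57]], [[-6.3, 32, 0], [0, 0, 2.57]], [[-6.3, 32, 0], [0, 0, 2.57]]]' --fingers 45 --squeeze 60

```text
time_s: 2.57
eef_pos: [535.0, -50.2, 231.3]
ee_rot: [0.0, 0.99, 0.14, 0.0]
force: [0.3, -0.3, -0.6]
grip_width: 0.528
```

>>> play_rows --motion '[[[-6.3, 32, 0], [0, 0, 2.57]], [[-6.3, 32, 0], [0, 0, 2.57]], [[-6.3, 32, 0], [0, 0, 2.57]], [[-6.3, 32, 0], [0, 0, 2.57]], [[-6.3, 32, 0], [0, 0, 2.57]], [[-6.3, 32, 0], [0, 0, 2.57]], [[-6.3, 32, 0], [0, 0, 2.57]], [[-6.3, 32, 0], [0, 0, 2.57]], [[0, 0, 0], [0, 0, 0]], [[0, 0, 0], [0, 0, 0]], [[0, 0, 0], [0, 0, 0]]]'

```text
time_s: 3.48
eef_pos: [517.4, -307.0, 231.2]
ee_rot: [-0.0, 0.999, -0.037, -0.0]
force: [0.6, -0.5, -0.1]
grip_width: 0.525
```

```bash
python3 - <<'E'
from h import *
s=ctrl.sense(); C=cal("wrist",s); im=ctrl.capture("wrist"); cv2.imwrite("pics/w1.png",im[:,:,::-1])
print(s["time_s"],s["eef_pos"],s["force"],s["grip_width"])
for a,c,m in red(im):
    v,u=np.nonzero(m); (cx,cy),wh,an=cv2.minAreaRect(np.c_[u,v].astype(np.float32)); print(a,c,cx,cy,wh,an,atz(C,c,110),atz(C,(cx,cy),112))
for k in("redkey_head","blackkey_head","keyblock"): print(k,[(round(d["p"],2),np.round(np.array(d["position"])*[640,480]).tolist()) for d in ctrl.spot_in("wrist",k)])
E
```

```text
3.4833 [ 517.37699066 -307.0053053   231.18553542] [ 0.56629897 -0.45839988 -0.09904983] 0.5251281758153125
851 [320.8, 224.2] 320.83367919921875 224.48519897460938 (14.796347618103027, 59.05208969116211) 1.2730300426483154 [ 519.56239096 -300.84390653  110.        ] [ 519.60179772 -300.53098066  112.        ]
redkey_head [(0.98, [274.0, 218.0]), (0.73, [328.0, 141.0]), (0.61, [323.0, 216.0]), (0.61, [261.0, 364.0])]
blackkey_head [(0.86, [324.0, 97.0]), (0.22, [326.0, 139.0])]
keyblock [(0.61, [327.0, 141.0])]
```

View pics/w1.png

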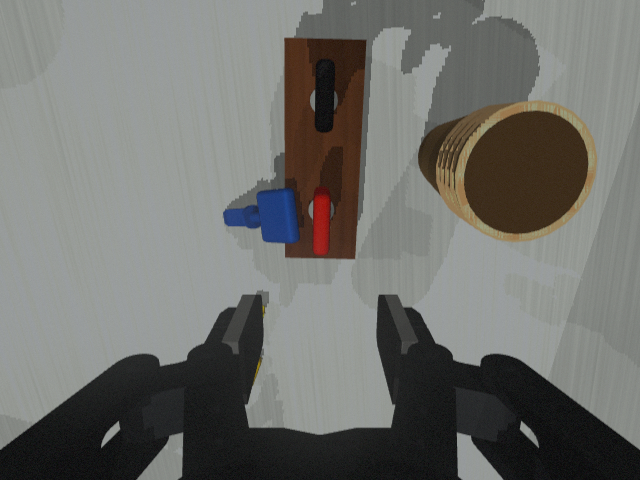

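The wrist view shows the red head at (321,224), the black head at (324,97), the cups at (527,170), and a blue head face-up at (278,215), close on the -x side where one finger goes. I triangulate the blue key.

```bash
python3 - <<'E'
from h import *
obs=[];rd=[]
for n,f in(("top","top0"),("scene","scene0"),("wrist","w1")):
    im=cv2.imread(f"pics/{f}.png")[:,:,::-1].copy(); C=cal(n)
    h=cv2.cvtColor(im,cv2.COLOR_RGB2HSV); m=((h[...,0]>108)&(h[...,0]<128)&(h[...,1]>140)&(h[...,2]>60)).astype(np.uint8)
    k,l,st,ce=cv2.connectedComponentsWithStats(m)
    for i in range(1,k):
        if st[i,4]>25: print(n,st[i],ce[i])
    i=1+np.argmax(st[1:,4]); obs.append((C,ce[i])); rd.append((C,max(red(im),key=lambda t:t[0])[1]))
for o in(obs,rd,obs[:2],rd[:2],[obs[0],obs[2]],[rd[0],rd[2]]):
    r=least_squares(lambda X:np.concatenate([proj(C,X)[0]-p for C,p in o]),[480,-300,60]);print(r.x.round(1),r.fun.round(1))
E
```

```text
top [427 290  18  14 149] [434.83221477 295.65100671]
scene [299 149  11  31 183] [304.32240437 161.09289617]
wrist [ 224  188   75   55 2523] [269.35473642 215.90130797]
[ 470.2 -305.5   58.8] [ -5.9 -14.6 -11.   10.7  -9.    2.9]
[ 519.4 -302.8  101.5] [-0.3 -1.3 -0.3  0.4 -0.5  0.1]
[ 432.  -312.8   72.3] [-0.8  0.9 -1.3 -0.3]
[ 516.9 -303.9  100.6] [ 0.2 -0.2  0.3  0.1]
[ 451.8 -345.6 -119.5] [-2.6  0.5  0.3  1.3]
[ 519.5 -307.3   83.5] [ 0.2 -0.1 -0.  -0.1]
```

```bash
python3 - <<'E'
import cv2,numpy as np
a=cv2.imread("pics/w1.png")[150:290,200:400]; b=cv2.imread("pics/scene0.png")[130:235,225:335]; c=cv2.imread("pics/top0.png")[230:310,360:500]
f=lambda x,w:cv2.resize(x,(w,int(x.shape[0]*w/x.shape[1])),interpolation=cv2.INTER_CUBIC)
A=f(b,500); B=np.vstack([f(c,300),f(a,300)]); H=max(A.shape[0],B.shape[0]); p=lambda x:np.pad(x,((0,H-x.shape[0]),(0,0),(0,0)))
cv2.imwrite("pics/crop2.png",np.hstack([p(A),p(B)]))
E
```

```text
(no output)
```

View pics/crop2.png

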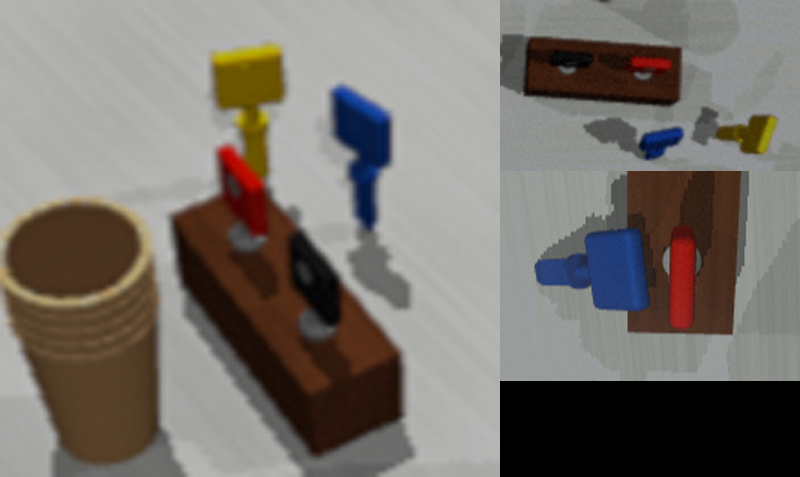

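In the first pictures the blue key stood upright at about (432,-313). In the wrist view it looks tipped toward the block. I check with fresh pictures.

```bash
python3 - <<'E'
from h import *
print(ctrl.sense()["eef_pos"])
obs={}
for n in("top","scene","wrist"):
    im=ctrl.capture(n); cv2.imwrite(f"pics/{n}2.png",im[:,:,::-1])
    for nm,lo,hi in(("blue",108,128),("yel",22,34)):
        h=cv2.cvtColor(im,cv2.COLOR_RGB2HSV); m=((h[...,0]>lo)&(h[...,0]<hi)&(h[...,1]>140)&(h[...,2]>60)).astype(np.uint8)
        k,l,st,ce=cv2.connectedComponentsWithStats(m); print(n,nm,[(st[i].tolist(),ce[i].round().tolist()) for i in range(1,k) if st[i,4]>25])
for X in((432,-313,10),(432,-313,92)): print(proj(cal("wrist"),X),proj(cal("top"),X))
a=cv2.imread("pics/scene2.png")[120:240,215:345]; c=cv2.imread("pics/top2.png")[220:330,360:500]
f=lambda x,w:cv2.resize(x,(w,int(x.shape[0]*w/x.shape[1])),interpolation=cv2.INTER_CUBIC)
A=f(a,400);B=f(c,400);H=max(len(A),len(B)); p=lambda x:np.pad(x,((0,H-x.shape[0]),(0,0),(0,0)))
cv2.imwrite("pics/crop3.png",np.hstack([p(A),p(B)]))
E
```

```text
[ 517.68847906 -306.51983065  231.52858179]
top blue []
top yel [([467, 292, 40, 25, 421], [491.0, 303.0])]
scene blue [([284, 170, 22, 12, 123], [292.0, 176.0])]
scene yel [([269, 143, 15, 21, 184], [277.0, 151.0])]
wrist blue [([223, 188, 76, 55, 2519], [269.0, 216.0])]
wrist yel [([254, 359, 7, 20, 35], [257.0, 367.0])]
[[228.53764662 216.73569089]] [[429.27998335 299.11360948]]
[[204.290036   242.34026126]] [[435.75865038 295.61899128]]
```

View pics/crop3.png

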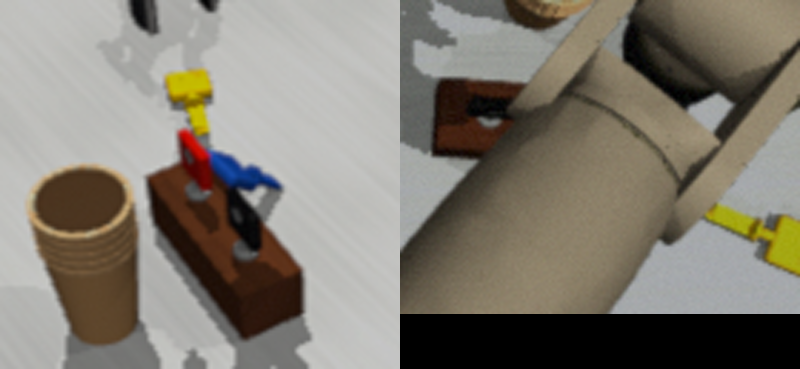

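Both look-alikes stood unsupported and toppled by themselves early on. Blue now leans over the block's edge beside the red key, so I'll grip high on the red head to stay above it. First I work out its height.

```bash
python3 - <<'E'
from h import *
C=cal("wrist")
print("red far top",atz(C,(320.2,254),112),"near bottom",atz(C,(321.5,195),72))
for z in(45,55,65,75): print(z,"blue right edge",atz(C,(298,215),z).round(1),"left edge head",atz(C,(261,217),z-25).round(1),"tip",atz(C,(225,217),4).round(1))
for z in(40,55,70): print(z,np.linalg.norm(atz(C,(293.3,189.3),z)-atz(C,(298.7,239),z)).round(1))
# red yaw from wrist rect (angle) & block edges
a,b=atz(C,(320,210),112),atz(C,(320,240),112);print(np.degrees(np.arctan2(*(b-a)[:2])))
rows(down(-.076),(519,-304,84),6)
E
```

```text
red far top [ 517.7291826  -321.79128719  112.        ] near bottom [ 521.35817174 -287.69462844   72.        ]
45 blue right edge [ 500.  -308.2   45. ] left edge head [ 464.2 -313.3   20. ] tip [ 427.1 -314.3    4. ]
55 blue right edge [ 500.7 -305.9   55. ] left edge head [ 465.8 -311.    30. ] tip [ 427.1 -314.3    4. ]
65 blue right edge [ 501.4 -303.6   65. ] left edge head [ 467.5 -308.7   40. ] tip [ 427.1 -314.3    4. ]
75 blue right edge [ 502.1 -301.4   75. ] left edge head [ 469.2 -306.5   50. ] tip [ 427.1 -314.3    4. ]
40 44.1
55 42.1
70 40.1
-175.73484958447466
6 x [[0.2, -0.5, 24.6], [0.0, -0.0, 0.02]]
```

>>> play_rows --motion '[[[0.2, -0.5, 24.5], [0, 0, 0]], [[0.2, -0.5, 24.5], [0, 0, 0]], [[0.2, -0.5, 24.5], [0, 0, 0]], [[0.2, -0.5, 24.5], [0, 0, 0]], [[0.2, -0.5, 24.5], [0, 0, 0]], [[0.2, -0.5, 24.5], [0, 0, 0]], [[0, 0, 0], [0, 0, 0]], [[0, 0, 0], [0, 0, 0]]]'

```text
time_s: 4.5
eef_pos: [518.6, -304.3, 84.1]
ee_rot: [-0.001, 0.999, -0.037, -0.001]
force: [0.3, -0.9, 1.3]
grip_width: 0.527
```

>>> play_rows --motion '[[[0, 0, 0], [0, 0, 0]], [[0, 0, 0], [0, 0, 0]], [[0, 0, 0], [0, 0, 0]], [[0, 0, 0], [0, 0, 0]], [[0, 0, 0], [0, 0, 0]], [[0, 0, 0], [0, 0, 0]]]' --fingers 0 --squeeze 80

```text
time_s: 5.0
eef_pos: [519.4, -305.2, 86.1]
ee_rot: [0.001, 0.999, -0.037, 0.001]
force: [-0.7, 0.8, 7.7]
grip_width: 0.124
```

```bash
python3 - <<'E'
from h import *
s=ctrl.sense();print(s["eef_pos"],s["force"],s["grip_width"]*85.4)
E
```

```text
[ 519.38653217 -305.18421056   86.08394138] [-0.66550009  0.8143158   7.69149259] 10.614293624650847
```

>>> play_rows --motion '[[[0, 0, -8], [0, 0, 0]], [[0, 0, -8], [0, 0, 0]], [[0, 0, -12], [0, 0, 0]], [[0, 0, -20], [0, 0, 0]], [[0, 0, -28], [0, 0, 0]], [[0, 0, -30], [0, 0, 0]], [[0, 0, -30], [0, 0, 0]], [[0, 0, -30], [0, 0, 0]], [[0, 0, -30], [0, 0, 0]], [[0, 0, -20], [0, 0, 0]], [[0, 0, 0], [0, 0, 0]]]'

```text
time_s: 5.92
eef_pos: [519.4, -305.1, 306.3]
ee_rot: [0.003, 0.999, -0.037, 0.004]
force: [0.0, 0.4, 0.7]
grip_width: 0.125
```

```bash
python3 - <<'E'
from h import *
s=ctrl.sense();print(s["time_s"],s["joints"],s["eef_pos"],s["force"],s["grip_width"]*85.4)
P=[560.7,261.5,1.902]
M=Ro.from_euler('z',P[2]).as_matrix(); t=np.radians(35)
n=M@[-np.sin(t),0,np.cos(t)]; yb=M@[0,1,0]; z=-n; x=-yb; y=np.cross(z,x); Rl=np.c_[x,y,z]
k=w(P,(-55,-55,86.5)); print(Rl,k)
# TCP is how far from tip along key: head centre 92, tcp 84..86 ->tip 10 above counter (92-82)
L=86-10; print("L",L)
rows(Rl,k+n*(L+60))
E
```

```text
5.9167 [-7.25457018e-01  4.49798835e-01  1.11091250e+00  1.41307494e-05
  1.57182876e+00 -6.50623252e-01] [ 519.35708827 -305.10457723  306.26578959] [0.00570883 0.40731428 0.67493407] 10.711788666101576
[[ 0.94565162  0.26637311 -0.18651646]
 [ 0.32518152 -0.77463245  0.54240348]
 [-0.         -0.57357644 -0.81915204]] [630.59582246 227.37414465  86.5       ]
L 76
15 x [[12.9, -26.9, 15.2], [2.33, -0.5, -1.5]]
```

>>> play_rows --motion '[[[12.9, -26.9, 15.2], [2.33, -0.5, -1.5]], [[12.9, -26.9, 15.2], [2.33, -0.5, -1.5]], [[12.9, -26.9, 15.2], [2.33, -0.5, -1.5]], [[12.9, -26.9, 15.2], [2.33, -0.5, -1.5]], [[12.9, -26.9, 15.2], [2.33, -0.5, -1.5]], [[12.9, -26.9, 15.2], [2.33, -0.5, -1.5]], [[12.9, -26.9, 15.2], [2.33, -0.5, -1.5]], [[12.9, -26.9, 15.2], [2.33, -0.5, -1.5]], [[12.9, -26.9, 15.2], [2.33, -0.5, -1.5]], [[12.9, -26.9, 15.2], [2.33, -0.5, -1.5]], [[12.9, -26.9, 15.2], [2.33, -0.5, -1.5]], [[12.9, -26.9, 15.2], [2.33, -0.5, -1.5]], [[12.9, -26.9, 15.2], [2.33, -0.5, -1.5]], [[12.9, -26.9, 15.2], [2.33, -0.5, -1.5]], [[12.9, -26.9, 15.2], [2.33, -0.5, -1.5]], [[0, 0, 0], [0, 0, 0]], [[0, 0, 0], [0, 0, 0]]]'

```text
time_s: 7.33
eef_pos: [654.1, 156.9, 193.0]
ee_rot: [-0.3, 0.939, 0.158, -0.054]
force: [0.4, -0.8, -0.5]
grip_width: 0.123
```

```bash
python3 - <<'E'
from h import *
s=ctrl.sense();print(s["time_s"],s["joints"],s["eef_pos"],s["force"],s["grip_width"]*85.4); print(pose(s)[0])
for n in("wrist","scene","top"):
    im=ctrl.capture(n); cv2.imwrite(f"pics/{n}3.png",im[:,:,::-1])
    for k in("redkey_tip","redkey_head","keyway"): print(n,k,[(round(d["p"],2),np.round(np.array(d["position"])*[640,480],1).tolist()) for d in ctrl.spot_in(n,k)][:3])
P=[560.7,261.5,1.902]
n=-pose(s)[0][:,2]; p=pose(s)[1]
for c in("wrist","scene","top"): print(c,"tip",proj(cal(c,s),p-n*76),"head",proj(cal(c,s),p+n*6),"lock",proj(cal(c,s),w(P,(-55,-55,86.5))))
a=cv2.imread("pics/scene3.png")[250:400,300:460]; b=cv2.imread("pics/wrist3.png")
A=cv2.resize(a,(320,300),interpolation=cv2.INTER_CUBIC);B=cv2.resize(b[:,160:500],(340,480))
A=np.pad(A,((0,180),(0,0),(0,0)));cv2.imwrite("pics/crop4.png",np.hstack([A,B]))
E
```

```text
7.3333 [-0.14141852  0.78681805  0.96616197  0.54413651  1.69000815 -0.49173467] [654.13534698 156.89300989 193.0478932 ] [ 0.40855407 -0.81062914 -0.52259197] 10.532471668350263
[[ 0.9445214   0.26376678 -0.19572025]
 [ 0.32838734 -0.76999669  0.54705287]
 [-0.00640957 -0.5809752  -0.81389602]]
wrist redkey_tip [(0.89, [316.6, 313.9])]
wrist redkey_head [(0.6, [322.9, 311.0])]
wrist keyway [(0.68, [323.0, 234.1]), (0.42, [241.6, 160.7])]
scene redkey_tip [(0.94, [361.0, 303.3])]
scene redkey_head [(0.89, [359.7, 306.5])]
scene keyway [(0.66, [380.6, 345.3])]
top redkey_tip [(0.67, [220.4, 200.4]), (0.66, [427.1, 280.9]), (0.56, [492.3, 297.3])]
top redkey_head [(0.79, [427.1, 281.4]), (0.76, [219.5, 199.4]), (0.65, [492.3, 304.2])]
top keyway [(0.48, [184.4, 243.2]), (0.45, [219.5, 202.2]), (0.44, [202.0, 220.5])]
wrist tip [[317.55915139 252.24959094]] head [[316.59662849 320.70762867]] lock [[320.14348415 230.0443272 ]]
scene tip [[372.56814111 326.64965802]] head [[352.34132757 295.80864915]] lock [[383.94180506 346.00837763]]
top tip [[212.50406864 209.1606721 ]] head [[227.46785788 194.12983147]] lock [[203.72077082 217.61523795]]
```

View pics/crop4.png

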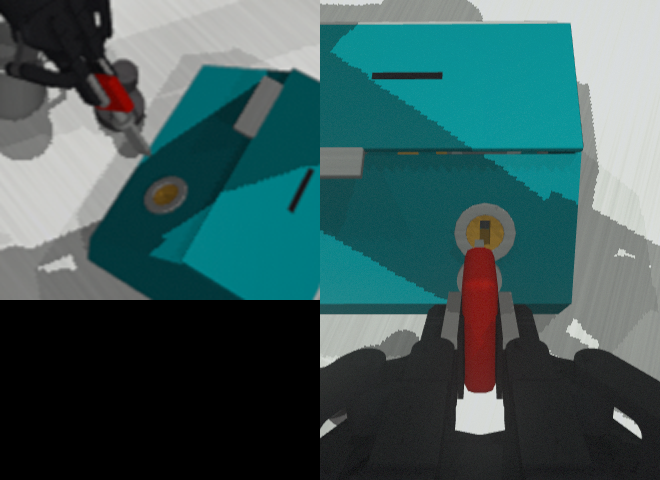

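Wrist view: key held straight, its tip at about (319,244). The lock centre is near (325,232) with the slot almost vertical, i.e. lock near 0. I move to about 14 mm above the slot using the wrist's lock reading.

```bash
cat >> h.py <<'E'
P=[560.7,261.5,1.902]
_M=Ro.from_euler('z',P[2]).as_matrix(); _t=np.radians(35)
N=_M@[-np.sin(_t),0,np.cos(_t)]; YB=_M@[0,1,0]; XB=_M@[1,0,0]
RL=np.c_[-YB,np.cross(-N,-YB),-N]; K0=w(P,(-55,-55,86.5))
def onface(C,uv,h=0):
    K,R,t=C; d=R.T@np.linalg.solve(K,[uv[0],uv[1],1]); o=-R.T@t; return o+d*((K0+N*h-o)@N)/(d@N)
E
python3 - <<'E'
from h import *
s=ctrl.sense(); im=cv2.imread("pics/wrist3.png")
C=cal("wrist",s)
h=cv2.cvtColor(im,cv2.COLOR_BGR2HSV); m=((h[...,0]>12)&(h[...,0]<28)&(h[...,1]>110)&(h[...,2]>60)).astype(np.uint8); m[:200]=0;m[260:]=0;m[:,:290]=0;m[:,360:]=0
v,u=np.nonzero(m); print("brass",u.min(),u.max(),v.min(),v.max(),u.mean(),v.mean())
k=onface(C,(325,231.5)); print(k,K0,RL.T@(k-K0))
R,p=pose(s); print("tip est offset",)
rows(RL,k+N*(76+14)-RL[:,0]*.7)
E
```

```text
brass 306 343 215 249 325.2150411280846 231.84841363102234
[634.87620497 226.85469678  85.18142657] [630.59582246 227.37414465  86.5       ] [3.87883579e+00 2.29886262e+00 2.74358364e-15]
tip est offset
2 x [[2.0, 1.0, 20.7], [-0.25, 0.13, -0.05]]
```

>>> play_rows --motion '[[[1, 0.5, 10.4], [-0.12, 0.06, 0]], [[1, 0.5, 10.4], [-0.12, 0.06, 0]], [[1, 0.5, 10.4], [-0.12, 0.06, 0]], [[1, 0.5, 10.4], [-0.12, 0.06, 0]], [[0, 0, 0], [0, 0, 0]], [[0, 0, 0], [0, 0, 0]]]'

```text
time_s: 8.43
eef_pos: [650.7, 178.6, 158.1]
ee_rot: [-0.297, 0.941, 0.157, -0.051]
force: [0.4, -0.8, -0.6]
grip_width: 0.122
```

```bash
python3 - <<'E'
from h import *
s=ctrl.sense();print(s["time_s"],s["eef_pos"],s["force"])
for n in("wrist","scene","top"):
    im=ctrl.capture(n); cv2.imwrite(f"pics/{n}4.png",im[:,:,::-1])
C=cal("wrist",s);R,p=pose(s); print((RL.T@R).round(3)); print("tip pred",proj(C,p+R[:,2]*76),proj(cal("scene"),p+R[:,2]*76))
b=cv2.imread("pics/wrist4.png")[170:290,270:370]; a=cv2.imread("pics/scene4.png")[310:370,345:405]
cv2.imwrite("pics/crop5.png",np.hstack([cv2.resize(b,(400,480),interpolation=cv2.INTER_CUBIC),cv2.resize(a[:],(390,480)[:1]+(480,) if 0 else (400,480),interpolation=cv2.INTER_CUBIC)]))
E
```

```text
8.4333 [650.65237458 178.63226711 158.11521283] [ 0.40398993 -0.80882966 -0.55555334]
[[ 1.    -0.002 -0.002]
 [ 0.002  1.    -0.001]
 [ 0.002  0.001  1.   ]]
tip pred [[317.57191078 252.26903616]] [[379.57272992 342.62108416]]
```

View pics/crop5.png

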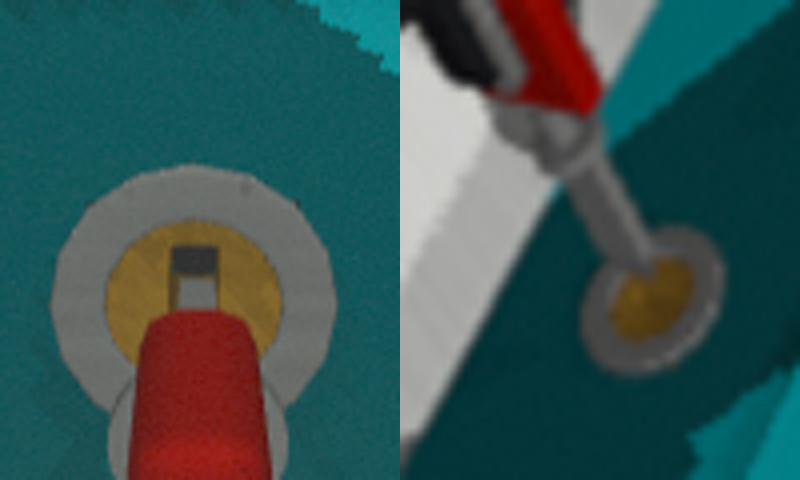

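Wrist crop (4x): rim centre about (194,306), slot x 168–219 with its top at 245, blade tip edge x 178–216 with its top at 277. The slot is aligned with the blade. I turn this into tool-frame offsets.

```bash
python3 - <<'E'
from h import *
c=ctrl.get_calibration("wrist");K=c["K"];T=np.array(c["tool_from_camera"])
def tz(u,v,z):
    d=T[:3,:3]@np.linalg.solve(K,[u/4+270,v/4+170,1]); o=T[:3,3]; return (o+d*(z-o[2])/d[2]).round(2)
s=ctrl.sense();R,p=pose(s); print("tcp above face",(p-K0)@N)
for g in(86,88,90,92): print(g,"rim L,R,top",tz(52,306,g-2.5),tz(336,306,g-2.5),tz(194,165,g-2.5),"slot top",tz(193.5,245,g),"L R",tz(168,260,g),tz(219,260,g), "inner",tz(105,306,g),tz(283,306,g),tz(194,220,g-2.5))
for z in(74,76,78): print(z,"tip top edge",tz(197,277,z),tz(178,280,z),tz(216,280,z))
E
```

```text
tcp above face 90.35351823810763
86 rim L,R,top [-20.68  -1.13  83.5 ] [21.72 -1.1  83.5 ] [  0.55 -22.63  83.5 ] slot top [ 0.46 -9.87 86.  ] L R [-3.36 -7.54 86.  ] [ 4.27 -7.54 86.  ] inner [-12.92  -0.33  86.  ] [13.95 -0.31 86.  ] [  0.54 -14.37  83.5 ]
88 rim L,R,top [-20.87  -0.49  85.5 ] [21.91 -0.46 85.5 ] [  0.55 -22.18  85.5 ] slot top [ 0.45 -9.32 88.  ] L R [-3.4  -6.97 88.  ] [ 4.3  -6.96 88.  ] inner [-13.04   0.31  88.  ] [14.06  0.33 88.  ] [  0.54 -13.85  85.5 ]
90 rim L,R,top [-21.06   0.15  87.5 ] [22.09  0.18 87.5 ] [  0.54 -21.73  87.5 ] slot top [ 0.44 -8.76 90.  ] L R [-3.44 -6.39 90.  ] [ 4.32 -6.39 90.  ] inner [-13.17   0.95  90.  ] [14.18  0.97 90.  ] [  0.53 -13.33  87.5 ]
92 rim L,R,top [-21.26   0.78  89.5 ] [22.27  0.82 89.5 ] [  0.54 -21.29  89.5 ] slot top [ 0.44 -8.21 92.  ] L R [-3.48 -5.82 92.  ] [ 4.35 -5.81 92.  ] inner [-13.29   1.59  92.  ] [14.29  1.61 92.  ] [  0.53 -12.81  89.5 ]
74 tip top edge [ 0.98 -8.48 74.  ] [-1.72 -8.03 74.  ] [ 3.68 -8.03 74.  ]
76 tip top edge [ 0.98 -7.88 76.  ] [-1.75 -7.43 76.  ] [ 3.71 -7.43 76.  ]
78 tip top edge [ 0.98 -7.28 78.  ] [-1.78 -6.83 78.  ] [ 3.73 -6.82 78.  ]
```

>>> play_rows --motion '[[[-0.5, 3, 0], [0, 0, 0]], [[0, 0, 4], [0, 0, 0]], [[0, 0, 4], [0, 0, 0]], [[0, 0, 4], [0, 0, 0]], [[0, 0, 4], [0, 0, 0]], [[0, 0, 4], [0, 0, 0]], [[0, 0, 4], [0, 0, 0]], [[0, 0, 0], [0, 0, 0]]]'

```text
time_s: 9.25
eef_pos: [646.4, 189.2, 136.6]
ee_rot: [-0.297, 0.941, 0.157, -0.051]
force: [-0.1, 0.2, -1.6]
grip_width: 0.125
```

```bash
python3 - <<'E'
from h import *
s=ctrl.sense();R,p=pose(s);print(s["time_s"],(p-K0)@N,"F tool",(R.T@s["force"]).round(2),"T",(R.T@s["wrist_torque"]).round(3),s["grip_width"]*85.4)
im=ctrl.capture("wrist"); cv2.imwrite("pics/wrist5.png",im[:,:,::-1])
E
```

```text
9.25 64.6673421224641 F tool [-0.07  0.76  1.46] T [-0.305  0.017 -0.06 ] 10.651146398315706
```

>>> play_rows --motion '[[[0, 0, 4], [0, 0, 0]], [[0, 0, 4], [0, 0, 0]], [[0, 0, 4], [0, 0, 0]], [[0, 0, 4], [0, 0, 0]], [[0, 0, 4], [0, 0, 0]], [[0, 0, 0], [0, 0, 0]]]'

```text
time_s: 9.8
eef_pos: [642.6, 200.0, 120.2]
ee_rot: [-0.297, 0.941, 0.156, -0.051]
force: [0.2, 0.7, -0.8]
grip_width: 0.125
```

```bash
python3 - <<'E'
from h import *
s=ctrl.sense();R,p=pose(s);print(s["time_s"],(p-K0)@N,"F tool",(R.T@s["force"]).round(2),"T",(R.T@s["wrist_torque"]).round(3),s["grip_width"]*85.4)
im=ctrl.capture("wrist"); cv2.imwrite("pics/wrist6.png",im[:,:,::-1]);im=ctrl.capture("scene"); cv2.imwrite("pics/scene6.png",im[:,:,::-1])
b=cv2.imread("pics/wrist6.png")[150:350,230:410]; a=cv2.imread("pics/scene6.png")[300:380,335:415]
cv2.imwrite("pics/crop6.png",np.hstack([cv2.resize(b,(400,440)),cv2.resize(a,(400,440))]))
E
```

```text
9.8 44.68912788822732 F tool [ 0.39 -0.06  1.03] T [-0.148 -0.024 -0.048] 10.714593843400127
```

View pics/crop6.png

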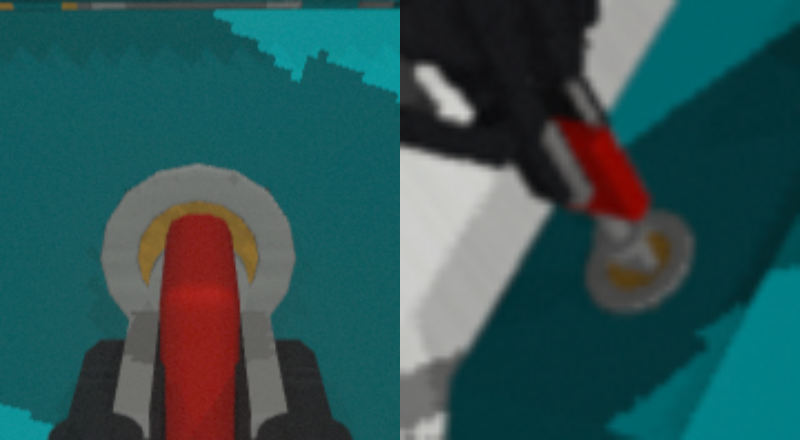

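The blade is about 30 mm inside the slot and running freely. I push on to the collar.

>>> play_rows --motion '[[[0, 0, 4], [0, 0, 0]], [[0, 0, 4], [0, 0, 0]], [[0, 0, 3], [0, 0, 0]], [[0, 0, 2], [0, 0, 0]], [[0, 0, 0], [0, 0, 0]]]'

```text
time_s: 10.32
eef_pos: [640.7, 206.8, 110.2]
ee_rot: [-0.297, 0.941, 0.156, -0.05]
force: [0.4, 0.9, -0.2]
grip_width: 0.125
```

>>> play_rows --motion '[[[0, 0, 1.5], [0, 0, 0]], [[0, 0, 0], [0, 0, 0]]]'

```text
time_s: 10.48
eef_pos: [640.7, 207.0, 109.8]
ee_rot: [-0.297, 0.941, 0.157, -0.05]
force: [-0.2, -2.1, 5.2]
grip_width: 0.126
```

```bash
python3 - <<'E'
from h import *
s=ctrl.sense();R,p=pose(s);print(s["time_s"],(p-K0)@N,"F tool",(R.T@s["force"]).round(2),"T",(R.T@s["wrist_torque"]).round(3),s["grip_width"]*85.4)
E
```

```text
10.4833 32.02034200238766 F tool [-0.88 -1.42 -5.41] T [-0.068 -0.069 -0.05 ] 10.802213522477604
```

>>> play_rows --motion '[[[0, 0, 2], [0, 0, 0]], [[0, 0, 2], [0, 0, 0]], [[0, 0, 0], [0, 0, 0]], [[0, 0, 0], [0, 0, 0]]]'

```text
time_s: 10.82
eef_pos: [640.9, 207.2, 109.6]
ee_rot: [-0.296, 0.941, 0.157, -0.048]
force: [-3.3, -16.8, 23.3]
grip_width: 0.117
```

```bash
python3 - <<'E'
from h import *
s=ctrl.sense();R,p=pose(s);print(s["time_s"],(p-K0)@N,"F tool",(R.T@s["force"]).round(2),"T",(R.T@s["wrist_torque"]).round(3),s["grip_width"]*85.4)
E
```

```text
10.8167 31.795685978075998 F tool [ -8.53  -1.15 -27.65] T [ 0.122 -1.756 -0.025] 10.021272777150969
```

Hard stop at 27 N, within 1 mm of where the collar should meet the mouth. I ease off and turn about the key's own axis, which sits at tool (0.5, -2.4).

>>> play_rows --motion '[[[0, 0, -4], [0, 0, 0]], [[-0.28, -0.08, 0], [0, 0, 7]], [[-0.28, -0.08, 0], [0, 0, 7]], [[-0.28, -0.08, 0], [0, 0, 7]], [[-0.28, -0.08, 0], [0, 0, 7]], [[0, 0, 0], [0, 0, 0]]]'

```text
time_s: 11.32
eef_pos: [638.9, 206.8, 110.1]
ee_rot: [-0.275, 0.95, -0.079, -0.122]
force: [-3.6, -5.1, 7.3]
grip_width: 0.131
```

```bash
python3 - <<'E'
from h import *
s=ctrl.sense();R,p=pose(s);print(s["time_s"],s["joints"].round(2),(p-K0)@N,"F tool",(R.T@s["force"]).round(2),"T",(R.T@s["wrist_torque"]).round(3),s["grip_width"]*85.4, np.degrees(Ro.from_matrix(RL.T@R).as_rotvec()))
E
```

```text
11.3167 [-0.07  0.83  1.11  0.56  1.49 -0.03] 32.038159774424145 F tool [-5.05  1.38 -8.02] T [-0.437 -0.834  0.026] 11.183629325641954 [-1.40552339e-02 -1.21021535e-01  2.84712772e+01]
```

>>> play_rows --motion '[[[-0.28, -0.08, 0], [0, 0, 7]], [[-0.28, -0.08, 0], [0, 0, 7]], [[-0.28, -0.08, 0], [0, 0, 7]], [[0, 0, 0], [0, 0, 0]]]'

```text
time_s: 11.65
eef_pos: [637.9, 207.0, 110.5]
ee_rot: [-0.248, 0.92, -0.25, -0.17]
force: [-4.0, -5.7, 8.8]
grip_width: 0.124
```

```bash
python3 - <<'E'
from h import *
s=ctrl.sense();R,p=pose(s);print(s["time_s"],s["joints"].round(2),(p-K0)@N,"F tool",(R.T@s["force"]).round(2),"T",(R.T@s["wrist_torque"]).round(3),s["grip_width"]*85.4, np.degrees(Ro.from_matrix(RL.T@R).as_rotvec()))
E
```

```text
11.65 [-0.07  0.83  1.11  0.56  1.49  0.33] 32.02917513319136 F tool [-4.94  3.24 -9.52] T [-1.045 -0.946  0.007] 10.607948376880902 [-0.05778154 -0.17701607 49.47684335]
```

>>> play_rows --motion '[[[-0.28, -0.08, 0], [0, 0, 7]], [[-0.28, -0.08, 0], [0, 0, 7]], [[-0.28, -0.08, 0], [0, 0, 7]], [[-0.28, -0.08, 0], [0, 0, 6]], [[0, 0, 0], [0, 0, 0]], [[0, 0, 0], [0, 0, 0]]]'

```text
time_s: 12.15
eef_pos: [637.0, 207.8, 111.2]
ee_rot: [-0.202, 0.838, -0.456, -0.223]
force: [-7.9, -8.0, 9.0]
grip_width: 0.12
```

```bash
python3 - <<'E'
from h import *
s=ctrl.sense();R,p=pose(s);print(s["time_s"],s["joints"].round(2),(p-K0)@N,"F tool",(R.T@s["force"]).round(2),"T",(R.T@s["wrist_torque"]).round(3),s["grip_width"]*85.4, np.degrees(Ro.from_matrix(RL.T@R).as_rotvec()))
for n in("scene","wrist"):
    im=ctrl.capture(n); cv2.imwrite(f"pics/{n}7.png",im[:,:,::-1])
a=cv2.imread("pics/scene7.png")[240:450,320:520]; b=cv2.imread("pics/wrist7.png")
cv2.imwrite("pics/crop7.png",np.hstack([cv2.resize(a,(400,420)),cv2.resize(b[:,40:600],(400,420))]))
E
```

```text
12.15 [-0.07  0.82  1.11  0.56  1.49  0.8 ] 32.009846088074994 F tool [ -3.46   9.58 -10.21] T [-1.73  -0.603  0.006] 10.27340208805201 [-0.11333693 -0.2258538  76.13055074]
```

View pics/crop7.png

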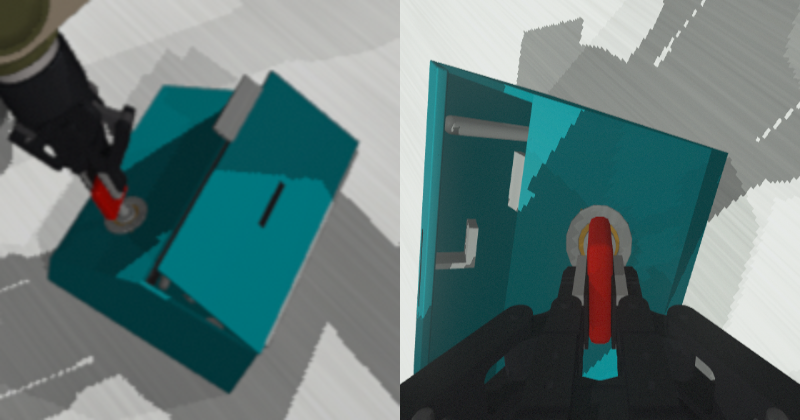

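The lid has popped ajar. The scene shows the lid gap and the wrist view shows the bolt interior, with the key seated to its collar. I release and back straight off.

>>> play_rows --motion '[[[0, 0, 0], [0, 0, 0]], [[0, 0, 0], [0, 0, 0]], [[0, 0, 0], [0, 0, 0]], [[0, 0, 0], [0, 0, 0]], [[0, 0, -8], [0, 0, 0]], [[0, 0, -12], [0, 0, 0]], [[0, 0, -20], [0, 0, 0]], [[0, 0, -25], [0, 0, 0]], [[0, 0, -25], [0, 0, 0]], [[0, 0, -25], [0, 0, 0]], [[0, 0, -20], [0, 0, 0]], [[0, 0, 0], [0, 0, 0]], [[0, 0, 0], [0, 0, 0]]]' --fingers 40

```text
time_s: 13.33
eef_pos: [663.8, 134.4, 222.0]
ee_rot: [-0.203, 0.838, -0.456, -0.221]
force: [0.1, -0.4, -0.5]
grip_width: 0.468
```

```bash
python3 - <<'E'
from h import *
s=ctrl.sense();R,p=pose(s);print(s["time_s"],s["eef_pos"],s["force"])
for n in("wrist","scene"):
    im=ctrl.capture(n); cv2.imwrite(f"pics/{n}8.png",im[:,:,::-1]); C=cal(n,s)
    print(n,[(a,c) for a,c,m in red(im)],"pred head",proj(C,K0+N*37),"tip of head",proj(C,K0+N*57))
    print([(round(d["p"],2),np.round(np.array(d["position"])*[640,480],1).tolist()) for d in ctrl.spot_in(n,"lid_pull")])
    for th in(.35,.45,.55): print(th,proj(C,w(P,(100-130*np.cos(th),60,118+130*np.sin(th)))))
Rd=np.c_[-YB,-XB,[0,0,-1]]
rows(Rd,w(P,(-70,60,235)))
E
```

```text
13.3333 [663.75123554 134.41365189 221.98343598] [ 0.05569508 -0.44846047 -0.47723021]
wrist [(np.int32(847), [320.7, 233.0])] pred head [[313.57814907 230.79974906]] tip of head [[313.2240992 238.7243898]]
[(0.87, [172.4, 221.3])]
0.35 [[188.51622253 352.52537536]]
0.45 [[170.9453098  354.61125346]]
0.55 [[152.22722228 355.74123836]]
scene [(np.int32(222), [373.8, 335.1])] pred head [[375.72562046 333.12344887]] tip of head [[371.14790865 325.94450957]]
[(0.59, [447.3, 343.7])]
0.35 [[433.02171438 290.24688793]]
0.45 [[436.79026342 288.06840096]]
0.55 [[441.18978486 286.2945333 ]]
13 x [[-11.7, 1.0, 2.3], [-2.28, 1.8, -5.66]]
```

>>> play_rows --motion '[[[-11.7, 1, 2.3], [-2.28, 1.8, -5.66]], [[-11.7, 1, 2.3], [-2.28, 1.8, -5.66]], [[-11.7, 1, 2.3], [-2.28, 1.8, -5.66]], [[-11.7, 1, 2.3], [-2.28, 1.8, -5.66]], [[-11.7, 1, 2.3], [-2.28, 1.8, -5.66]], [[-11.7, 1, 2.3], [-2.28, 1.8, -5.66]], [[-11.7, 1, 2.3], [-2.28, 1.8, -5.66]], [[-11.7, 1, 2.3], [-2.28, 1.8, -5.66]], [[-11.7, 1, 2.3], [-2.28, 1.8, -5.66]], [[-11.7, 1, 2.3], [-2.28, 1.8, -5.66]], [[-11.7, 1, 2.3], [-2.28, 1.8, -5.66]], [[-11.7, 1, 2.3], [-2.28, 1.8, -5.66]], [[-11.7, 1, 2.3], [-2.28, 1.8, -5.66]], [[0, 0, 0], [0, 0, 0]]]' --fingers 0 --squeeze 20

```text
time_s: 14.7
eef_pos: [524.1, 176.3, 235.3]
ee_rot: [0.001, 0.986, 0.168, 0.001]
force: [0.6, -0.1, 0.1]
grip_width: 0.0
```

```bash
python3 - <<'E'
from h import *
s=ctrl.sense();R,p=pose(s);print(s["time_s"],s["eef_pos"],s["force"],s["joints"].round(2))
im=ctrl.capture("wrist"); cv2.imwrite("pics/wrist9.png",im[:,:,::-1]); C=cal("wrist",s)
print([(round(d["p"],2),np.round(np.array(d["position"])*[640,480],1).tolist()) for d in ctrl.spot_in("wrist","lid_pull")])
for th in(.35,.45,.55): print(th,[proj(C,w(P,(100-r*np.cos(th),y,118+r*np.sin(th)))).round().tolist() for r,y in((130,25),(130,95),(120,60))])
Rd=np.c_[-YB,-XB,[0,0,-1]]
a=w(P,(-60,60,140)); rows(Rd,a,5)
print(toolmove(s,Rd,a))
q=[np.array([100-130*np.cos(t)-10, 118+130*np.sin(t)-34]) for t in np.linspace(.45,1.6,15)]
print([(-(b-a)).round(1).tolist() for a,b in zip(q,q[1:])],q[0],q[-1])
cv2.imwrite("pics/w9s.png",im[:,:,::-1])
E
```

```text
14.7 [524.14412955 176.26225571 235.28914331] [ 0.61511227 -0.05345651  0.05794138] [ 0.11  0.37  1.41 -0.    1.36 -0.22]
[(0.89, [403.9, 71.8])]
0.35 [[[387.0, 173.0]], [[257.0, 173.0]], [[322.0, 155.0]]]
0.45 [[[392.0, 166.0]], [[253.0, 166.0]], [[323.0, 147.0]]]
0.55 [[[397.0, 156.0]], [[249.0, 155.0]], [[323.0, 136.0]]]
5 x [[0.0, -2.0, 19.1], [0.01, -0.02, -0.02]]
(array([ 2.2, -9. , 95.3]), array([ 0.15, -0.08,  0.37]))
[[-5.0, -9.4], [-5.8, -9.0], [-6.5, -8.5], [-7.2, -7.9], [-7.8, -7.3], [-8.4, -6.6], [-8.9, -5.9], [-9.3, -5.2], [-9.7, -4.4], [-10.1, -3.6], [-10.3, -2.7], [-10.5, -1.9], [-10.6, -1.0], [-10.7, -0.1]] [-27.05812331 140.54551943] [ 93.7959379 213.9445684]
```

View pics/w9s.png

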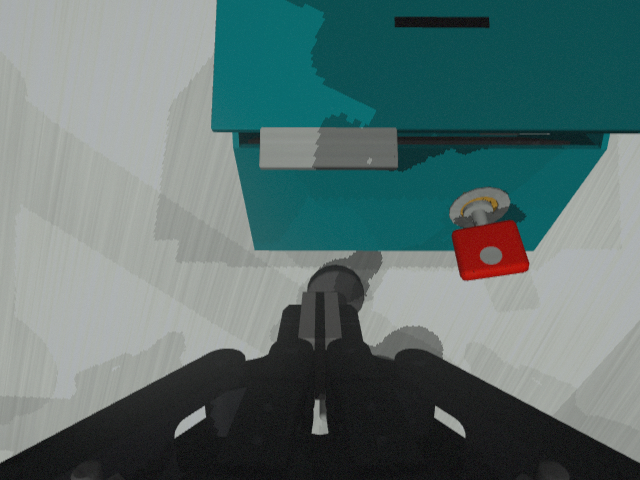

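The pull's front edge is at v≈168, matching a lid angle of about 0.43. The key sits in the lock, turned. I lower the closed fingers in front of the pull and sweep the lid up along its arc.

>>> play_rows --motion '[[[0.4, -1.8, 19], [0, 0, 0]], [[0.4, -1.8, 19], [0, 0, 0]], [[0.4, -1.8, 19], [0, 0, 0]], [[0.4, -1.8, 19], [0, 0, 0]], [[0.4, -1.8, 19], [0, 0, 0]], [[0, -10, 0], [0, 0, 0]], [[0, -10, 0], [0, 0, 0]], [[0, -10, 0], [0, 0, 0]], [[0, -5, 0], [0, 0, 0]], [[0, 0, 0], [0, 0, 0]]]'

```text
time_s: 15.63
eef_pos: [516.3, 215.7, 143.3]
ee_rot: [0.004, 0.986, 0.165, 0.003]
force: [1.7, -19.3, 8.5]
grip_width: 0.004
```

```bash
python3 - <<'E'
from h import *
s=ctrl.sense();R,p=pose(s);print(s["time_s"],"box",_M.T@(p-[P[0],P[1],0]) if 0 else Ro.from_euler('z',-P[2]).apply(p-[P[0],P[1],0]),(R.T@s["force"]).round(2))
E
```

```text
15.6333 box [-28.84715579  56.90703214 143.30154229] [-4.64 18.83 -8.31]
```

>>> play_rows --motion '[[[0, -2.5, -9.4], [0, 0, 0]], [[0, -5.8, -9], [0, 0, 0]], [[0, -6.5, -8.5], [0, 0, 0]], [[0, -7.2, -7.9], [0, 0, 0]]]'

```text
time_s: 15.97
eef_pos: [508.1, 238.3, 177.7]
ee_rot: [0.001, 0.986, 0.164, 0.003]
force: [0.4, -6.0, 2.1]
grip_width: -0.004
```

```bash
python3 - <<'E'
from h import *
s=ctrl.sense();R,p=pose(s);print(s["time_s"],Ro.from_euler('z',-P[2]).apply(p-[P[0],P[1],0]),(R.T@s["force"]).round(2))
im=ctrl.capture("scene"); cv2.imwrite("pics/scene10.png",im[:,:,::-1])
C=cal("scene")
h=cv2.cvtColor(im,cv2.COLOR_RGB2HSV); m=((h[...,0]>80)&(h[...,0]<100)&(h[...,1]>120)).astype(np.uint8)
cs,_=cv2.findContours(cv2.morphologyEx(m,2,np.ones((3,3))),0,2); print([cv2.approxPolyDP(cv2.convexHull(c),3,True)[:,0].tolist() for c in cs if cv2.contourArea(c)>500])
for t in(.45,.7,.9,1.1): print(t,[proj(C,w(P,(100-110*np.cos(t),y,118+110*np.sin(t)))).round().tolist() for y in(-120,120)])
E
```

```text
15.9667 [ -4.82233413  57.26544004 177.70440511] [-1.54  5.77 -2.07]
[[[473, 273], [498, 314], [451, 416], [431, 434], [347, 381], [346, 367], [401, 283]]]
0.45 [[[400.0, 373.0]], [[458.0, 273.0]]]
0.7 [[[410.0, 372.0]], [[468.0, 270.0]]]
0.9 [[[421.0, 374.0]], [[478.0, 269.0]]]
1.1 [[[434.0, 377.0]], [[490.0, 270.0]]]
```

>>> play_rows --motion '[[[0, -7.8, -7.3], [0, 0, 0]], [[0, -8.4, -6.6], [0, 0, 0]], [[0, -8.9, -5.9], [0, 0, 0]], [[0, -9.3, -5.2], [0, 0, 0]], [[0, -9.7, -4.4], [0, 0, 0]], [[0, -10.1, -3.6], [0, 0, 0]], [[0, -10.3, -2.7], [0, 0, 0]], [[0, -10.5, -1.9], [0, 0, 0]], [[0, -10.6, -1], [0, 0, 0]], [[0, -8, 0], [0, 0, 0]], [[0, 0, 0], [0, 0, 0]], [[0, 0, 0], [0, 0, 0]]]'

```text
time_s: 17.02
eef_pos: [476.2, 327.3, 213.1]
ee_rot: [0.001, 0.986, 0.165, 0.0]
force: [0.4, 0.1, -0.4]
grip_width: 0.0
```

```bash
python3 - <<'E'
from h import *
s=ctrl.sense();R,p=pose(s);print(s["time_s"],Ro.from_euler('z',-P[2]).apply(p-[P[0],P[1],0]),(R.T@s["force"]).round(2))
E
```

```text
17.0167 [ 89.71760177  58.45498375 213.13624616] [0.39 0.07 0.4 ]
```

>>> play_rows --motion '[[[0, 10, 0], [0, 0, 0]], [[0, 20, -5], [0, 0, 0]], [[0, 30, -15], [0, 0, 0]], [[0, 30, -20], [0, 0, 0]], [[0, 30, -20], [0, 0, 0]], [[0, 30, -10], [0, 0, 0]], [[0, 30, 0], [0, 0, 0]], [[0, 0, 0], [0, 0, 0]], [[0, 0, 0], [0, 0, 0]]]'

```text
time_s: 17.77
eef_pos: [535.4, 154.7, 283.6]
ee_rot: [0.001, 0.987, 0.163, 0.001]
force: [-0.5, 0.2, -0.2]
grip_width: -0.004
```

```bash
python3 - <<'E'
from h import *
s=ctrl.sense();print(s["time_s"],s["eef_pos"],s["force"])
I={}
for n in("scene","top","wrist"):
    im=ctrl.capture(n); I[n]=im[:,:,::-1]; cv2.imwrite(f"pics/{n}11.png",I[n]); C=cal(n,s); print(n,[(a,c) for a,c,m in red(im)])
    for t in(1.45,1.57,1.65): print(t,[proj(C,w(P,(100-r*np.cos(t),y,118+r*np.sin(t)))).round().tolist() for r,y in((110,-120),(110,120),(130,25),(130,95))])
a=cv2.resize(I["scene"][230:440,300:510],(400,400)); b=cv2.resize(I["wrist"],(400,300))
cv2.imwrite("pics/crop8.png",np.hstack([a,np.pad(b,((0,100),(0,0),(0,0)))]))
E
```

```text
17.7667 [535.40742656 154.7481845  283.64157521] [-0.47053069  0.15248629 -0.19382459]
scene [(np.int32(256), [373.1, 333.8])]
1.45 [[[458.0, 388.0]], [[512.0, 275.0]], [[495.0, 309.0]], [[510.0, 278.0]]]
1.57 [[[467.0, 393.0]], [[520.0, 279.0]], [[505.0, 313.0]], [[519.0, 282.0]]]
1.65 [[[472.0, 396.0]], [[525.0, 281.0]], [[511.0, 316.0]], [[525.0, 285.0]]]
top []
1.45 [[[119.0, 197.0]], [[152.0, 301.0]], [[137.0, 257.0]], [[147.0, 289.0]]]
1.57 [[[113.0, 199.0]], [[146.0, 304.0]], [[129.0, 260.0]], [[139.0, 291.0]]]
1.65 [[[109.0, 200.0]], [[142.0, 305.0]], [[125.0, 261.0]], [[134.0, 293.0]]]
wrist [(np.int32(2145), [463.7, 204.3])]
1.45 [[[760.0, -156.0]], [[162.0, -154.0]], [[409.0, -183.0]], [[212.0, -183.0]]]
1.57 [[[773.0, -200.0]], [[157.0, -197.0]], [[412.0, -243.0]], [[208.0, -242.0]]]
1.65 [[[779.0, -228.0]], [[155.0, -226.0]], [[414.0, -283.0]], [[205.0, -282.0]]]
```

View pics/crop8.png

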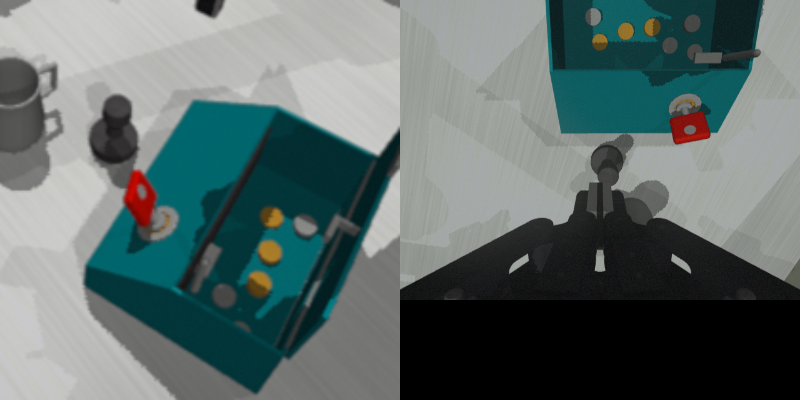

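The lid stands upright and the key is in the turned lock. The red centroid shifted about 1.5 px between pictures, so I check numerically that the key is still home.

```bash
python3 - <<'E'
from h import *
for n in("scene8","scene10","scene11"):
    im=cv2.imread(f"pics/{n}.png")[:,:,::-1].copy()[280:370,340:410]
    h=cv2.cvtColor(im,cv2.COLOR_RGB2HSV); m=(((h[...,0]<8)|(h[...,0]>172))&(h[...,1]>120)&(h[...,2]>40)).astype(np.uint8)
    k,l,st,ce=cv2.connectedComponentsWithStats(m); i=1+np.argmax(st[1:,4]); v,u=np.nonzero(l==i)
    print(n,st[i]+[340,280,0,0,0],ce[i]+[340,280],"max along axis",(0.54*u+.84*v).max().round(1),(0.54*u+.84*v).min().round(1), cv2.minAreaRect(np.c_[u,v].astype(np.float32)))
a=[cv2.imread(f"pics/{n}.png")[310:360,350:400].astype(float) for n in("scene8","scene11")]
g=[cv2.cvtColor(x.astype(np.uint8),6).astype(np.float32) for x in a]; print(cv2.phaseCorrelate(g[0],g[1]))
E
```

```text
scene8 [365 320  17  29 306] [373.26470588 334.33333333] max along axis 77.1 49.8 ((33.253849029541016, 54.0692253112793), (15.962454795837402, 27.013383865356445), 15.255120277404785)
scene10 [365 319  17  30 310] [372.99354839 334.00645161] max along axis 77.1 49.0 ((32.980770111083984, 53.596153259277344), (15.885406494140625, 28.240724563598633), 11.309932708740234)
scene11 [365 319  17  30 311] [372.99356913 333.95819936] max along axis 77.1 49.0 ((33.0, 53.5), (15.885406494140625, 28.43684196472168), 11.309932708740234)
((-0.15607450390493227, -0.13097921521530154), 0.8401737060546876)
```

```bash
python3 - <<'E'
from h import *
im=cv2.imread("pics/wrist11.png")[:,:,::-1].copy(); C=cal("wrist")
h=cv2.cvtColor(im,cv2.COLOR_RGB2HSV); m=(((h[...,0]<8)|(h[...,0]>172))&(h[...,1]>120)&(h[...,2]>40)).astype(np.uint8)
k,l,st,ce=cv2.connectedComponentsWithStats(m); i=1+np.argmax(st[1:,4]); M=(l==i).astype(np.uint8); print(st[i])
def hull(q):
    d,phi,dx,dy=q[:4]; c=K0+RL[:,0]*dx+RL[:,1]*dy+N*d
    x=Ro.from_rotvec(-N*phi).apply(RL[:,1]); y=np.cross(N,x)
    pts=np.array([c+a*22*x+b*6*y+e*20*N for a in(-1,1) for b in(-1,1) for e in(-1,1)])
    z=np.zeros((480*4,640*4),np.uint8); cv2.fillConvexPoly(z,cv2.convexHull((proj(C,pts)*4).round().astype(np.int32)),1); return cv2.resize(z*255,(640,480),interpolation=cv2.INTER_AREA)/255.
from scipy.optimize import minimize
# rim centre: teal-free grey/brass disc near the head
c0=proj(C,K0)[0]; print("K0 px",c0)
for dx,dy in((3.9,2.3),(3,1),(3,3),(1.5,1)):
    f=lambda q:np.abs(hull([q[0],q[1],dx,dy])-M).sum()
    b=min((minimize(f,[d,p],method="Nelder-Mead",options=dict(initial_simplex=[[d,p],[d+3,p],[d,p+.15]])) for d in(37,42) for p in(1.0,1.3)),key=lambda r:r.fun); print((dx,dy),b.x.round(2),round(b.fun))
cv2.imwrite("pics/k.png",cv2.resize(im[110:240,400:540,::-1],(560,520),interpolation=cv2.INTER_CUBIC))
E
```

```text
[ 431  178   66   53 2334]
K0 px [451.69309599 167.83115713]
(3.9, 2.3) [38.7   1.02] 800
(3, 1) [39.83  1.02] 793
(3, 3) [38.54  1.04] 672
(1.5, 1) [40.46  1.05] 667
```

The pose fit gives a head height of 38.5–40 mm against 37, and a key turn of about 1.03 rad. The height is within its error but not conclusive. With plenty of time left, I press the head gently along the key axis to make sure it is home.

```bash
python3 - <<'E'
from h import *
p=np.array([640.7,207.0,109.8])+RL[:,0]*.5-RL[:,1]*2.4
n0=(p-K0)@N; t=p+N*(57.8+20-n0); print(t,(t-K0)@N)
a=p+N*(57.8+100-n0); rows(RL,a)
rows(RL,t,6,start=(RL,a))
E
```

```text
[649.07190962 184.19147792 148.67585264] 77.8
6 x [[19.5, 12.4, 9.0], [5.84, -0.01, 0.01]]
6 x [[0.0, 0.0, 13.3], [0.0, 0.0, 0.0]]
```

>>> play_rows --motion '[[[19.5, 12.4, 9], [5.84, 0, 0]], [[19.5, 12.4, 9], [5.84, 0, 0]], [[19.5, 12.4, 9], [5.84, 0, 0]], [[19.5, 12.4, 9], [5.84, 0, 0]], [[19.5, 12.4, 9], [5.84, 0, 0]], [[19.5, 12.4, 9], [5.84, 0, 0]], [[0, 0, 0], [0, 0, 0]], [[0, 0, 13.3], [0, 0, 0]], [[0, 0, 13.3], [0, 0, 0]], [[0, 0, 13.3], [0, 0, 0]], [[0, 0, 13.3], [0, 0, 0]], [[0, 0, 13.3], [0, 0, 0]], [[0, 0, 13.3], [0, 0, 0]], [[0, 0, 5], [0, 0, 0]], [[0, 0, 5], [0, 0, 0]], [[0, 0, 2], [0, 0, 0]], [[0, 0, 0], [0, 0, 0]], [[0, 0, 0], [0, 0, 0]]]'

```text
time_s: 19.42
eef_pos: [647.9, 189.9, 139.7]
ee_rot: [-0.296, 0.941, 0.158, -0.048]
force: [-0.0, 0.6, 0.4]
grip_width: 0.005
```

```bash
python3 - <<'E'
from h import *
s=ctrl.sense();R,p=pose(s);d=RL.T@(p-K0);print(s["time_s"],d,"F",(R.T@s["force"]).round(2),np.degrees(Ro.from_matrix(RL.T@R).as_rotvec()))
E
```

```text
19.4167 [  4.21941961   3.10156782 -67.12707864] F [ 0.2  -0.71  0.04] [-0.07642541  0.13629601 -0.09013718]
```

>>> play_rows --motion '[[[0, 0, 2], [0, 0, 0]], [[0, 0, 2], [0, 0, 0]], [[0, 0, 2], [0, 0, 0]], [[0, 0, 1], [0, 0, 0]], [[0, 0, 0], [0, 0, 0]]]'

```text
time_s: 19.83
eef_pos: [646.3, 193.9, 133.2]
ee_rot: [-0.296, 0.941, 0.157, -0.049]
force: [0.4, -0.6, 0.9]
grip_width: 0.003
```

>>> play_rows --motion '[[[0, 0, 1.5], [0, 0, 0]], [[0, 0, 1.5], [0, 0, 0]], [[0, 0, 0], [0, 0, 0]], [[0, 0, 0], [0, 0, 0]]]'

```text
time_s: 20.17
eef_pos: [646.9, 195.1, 132.7]
ee_rot: [-0.296, 0.941, 0.158, -0.047]
force: [2.0, -1.8, 7.5]
grip_width: 0.001
```

```bash
python3 - <<'E'
from h import *
s=ctrl.sense();R,p=pose(s);d=RL.T@(p-K0);print(s["time_s"],d,"F",(R.T@s["force"]).round(2),np.degrees(Ro.from_matrix(RL.T@R).as_rotvec()))
E
```

```text
20.1667 [  4.92024213   2.86362185 -58.34980621] F [ 1.35 -2.29 -7.48] [-0.09290609  0.29754812 -0.13633892]
```

>>> play_rows --motion '[[[0, 0, 1.5], [0, 0, 0]], [[0, 0, 1], [0, 0, 0]], [[0, 0, 0], [0, 0, 0]], [[0, 0, 0], [0, 0, 0]]]'

```text
time_s: 20.5
eef_pos: [647.5, 195.7, 132.5]
ee_rot: [-0.296, 0.941, 0.158, -0.045]
force: [3.2, -8.0, 17.4]
grip_width: 0.001
```

```bash
python3 - <<'E'
from h import *
s=ctrl.sense();R,p=pose(s);d=RL.T@(p-K0);print(s["time_s"],d,"F",(R.T@s["force"]).round(2))
E
```

```text
20.5 [  5.70518763   2.6027334  -58.01814119] F [  0.57  -2.91 -19.15]
```

The key is solid at 58.0 mm under 19 N (57.8 expected), so it is fully home. I back off along the axis, do a last numeric check and hand in.

>>> play_rows --motion '[[[0, 0, -5], [0, 0, 0]], [[0, 0, -15], [0, 0, 0]], [[0, 0, -25], [0, 0, 0]], [[0, 0, -30], [0, 0, 0]], [[0, 0, -30], [0, 0, 0]], [[0, 0, -20], [0, 0, 0]], [[0, 0, 0], [0, 0, 0]], [[0, 0, 0], [0, 0, 0]], [[0, 0, 0], [0, 0, 0]], [[0, 0, 0], [0, 0, 0]]]'

```text
time_s: 21.33
eef_pos: [667.9, 129.9, 229.9]
ee_rot: [-0.297, 0.941, 0.158, -0.05]
force: [0.2, -0.4, 0.3]
grip_width: 0.003
```

```bash
python3 - <<'E'
from h import *
s=ctrl.sense();print(s["time_s"],s["eef_pos"],s["force"],np.abs(s["dq"]).max())
im=ctrl.capture("scene"); cv2.imwrite("pics/scene12.png",im[:,:,::-1]); o=cv2.imread("pics/scene11.png")[:,:,::-1]
print([(a,c) for a,c,m in red(im)])
# lid corner region, cups, jug, tamper, block: compare with the previous pictures
r={"lid":(240,420,430,530),"black+block":(170,230,265,320),"cups":(170,235,220,265),"jug":(255,315,285,335),"tamper":(275,320,342,378)}
for k,(a,b,c,d) in r.items():
    f=lambda x:cv2.cvtColor(x[a:b,c:d].copy(),7).astype(np.float32)
    first=cv2.imread("pics/scene0.png")[:,:,::-1]
    print(k,"vs11",np.round(cv2.phaseCorrelate(f(o),f(im))[0],2),"vs0",np.round(cv2.phaseCorrelate(f(first),f(im)),2) if 0 else np.round(cv2.phaseCorrelate(f(first),f(im))[0],2))
print(ctrl.finish_job())
E
```

```text
21.3333 [667.85513508 129.89655359 229.86004939] [ 0.20740787 -0.4013006   0.30251591] 0.007640970239288911
[(np.int32(228), [373.7, 335.1])]
lid vs11 [0.07 0.02] vs0 [-0.3  0.9]
black+block vs11 [-13.79  -1.12] vs0 [-5.46 -0.37]
cups vs11 [0.07 0.18] vs0 [0.07 0.23]
jug vs11 [-0.14 -0.21] vs0 [-0.08 -0.34]
tamper vs11 [0.02 0.51] vs0 [0.04 0.6 ]
the job is handed in; nothing more can be done
None
```

I handed the job in at 21.3 s. The red key went fully into the lock and was turned about 1.0 rad until the lid popped. I then swung the lid to about upright (roughly 1.6 rad) and it stayed there.

- **Key:** pressing its head with 19 N at the end moved it less than 1 mm. It stopped at 58.0 mm above the face where 57.8 mm was expected, so it is fully home. An earlier camera fit had read 1.5–3 mm high, which is why I pressed it.
- **Loose items:** the lid did not move between the last two pictures. The cups, jug and tamper are within 0.6 pixel of where they started.
- **Failed check:** the automatic comparison of the block and black key gave shifts of -5 to -14 pixels. I could not look at another picture to find out why. The block is fixed and I never knowingly touched the black key; shadows, the lifted red key and the fallen blue key may explain it, but I did not confirm that.
- **Look-alikes:** the blue and yellow keys stood upright in the first pictures and had toppled by the time I reached the block, before the gripper came near them. The blue one leaned over the block's edge, so I gripped the red key high to stay clear. The arm felt an unexplained 8 N upward push while closing on the red key. I did not check the blue key afterwards.

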